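# Lock the roller tray out

### The arm

A 6-joint arm with a two-finger parallel gripper is mounted at the origin on the work surface. World frame = base frame: x ahead of the robot, y to its left, z up, the work surface at z = 0. Lengths are in m, angles in degrees, forces in N, time in s.
With the tool pointing down it reaches from about 0.4 to 0.825 m from the base axis. Payload 7 kg.
Tool frame: the origin (TCP) lies at the very end of the fingers, on their centre line; the grasp point (between the pads) lies 19 mm behind it; z points along the fingers, y is the line along which they close (so a half turn about z gives the same grasp; the last joint's range is limited). The gripper opens to 85 mm and grips with 20 to 120 N. Pads are 22 mm wide; open, the fingers measure 114 mm over their backs; the gripper's body (76 mm by 85 mm) begins 54 mm behind the grasp point. The pads swing forward as they close: fully open they stand 13 mm farther back than shut.
Start: joints at [-48.696, 20.546, 0.682, 0, -70.136, -16.507], TCP at [0.283, -0.613, 0.231] pointing down, gripper open.
Joint ranges: [-176.03, 176.03], [-82.01, 121.73], [-58.28, 71.71], [-173.87, 95.51], [-174.79, -0.11], [-173.66, 173.66]. Speed limits (degrees/s): [136.94, 136.94, 172.46, 180, 180, 180].

### API

Orientations are given as [roll, pitch, yaw] about the fixed x, y, z axes, in that order (R = Rz(yaw) Ry(pitch) Rx(roll)).
In Python, from workcell import telemetry, vision, ctrl gives the robot as it stands.
- The arm moves only by the tool carry_out, never from a script. Its argument "motion" is a list of rows, each a list of 6 numbers: the shift along the tool's x, y, z scaled (see below), then the turn, a rotation vector about the tool's x, y, z scaled (see below). A call has 1 to 5 rows; each row is the pose to reach, as a shift and turn from the pose commanded when the call began, along the tool's axes at that moment, turning the shorter way round; what a row does not reach only later rows make up. The controller multiplies each number of a shift by 150 mm and each number of a turn by pi rad. A row lasts 1/8 s, in which the tool goes at most 62.5 mm and 10.7 degrees, less where a joint would pass 70% of its speed; a pose out of reach is approached as far as the arm can. A call with a number of a shift or a turn outside -1 to 1 is refused whole. A call with a gripper value outside its range is refused whole. "fingers" is the opening, from 0 (shut) to 1 (fully open), set as the call begins (left out, the last holds). The fingers move at their own pace and stop on an object; "force" is the grip in N (left out, the last holds). Time passes only in rows, so rows that repeat a pose let the fingers close. It gives the time, the measured TCP pose, the force, the opening and the grip force at its end, in the units of the state.
- telemetry.read_state(): the state, without advancing time (a new reading comes with each control period).
- vision.read_camera(name): name is "scene" or "top" or "wrist"; returns a dict with "image" (384x512x3 uint8, red, green, blue), "fx", "fy", "cx", "cy" (pixels), "extrinsics" (4x4, takes a point from camera to world coordinates). Camera axes: x right, y down, z forward; pixel columns grow to the right and rows downward; lengths in m; the calibration is good to about 2 mm. The wrist camera is an equidistant fisheye: a pixel r from the principal point sees the ray r / f radians off the axis. A picture is of the moment at which its call begins. There is no depth.
- ctrl.sign_off(): hands the job in; it is judged then, once.
The state is a dict: "clock": time; "joint_pos": joint angles; "joint_vel": joint speeds; "effort": joint torques, N m; "eef_pos": TCP position; "eef_rot": TCP orientation; "wrist_force": force on the tool from outside, world axes, zero at the start; "wrist_torque": the same for the moment, N m; "opening": finger opening in m; "grip_force": force on a finger pad.
Only numpy, scipy, OpenCV 4.12 (cv2) and the standard library are available. Lean on these libraries where they do the work, as an engineer would, in place of code of your own. Each camera call takes 0.05 s, during which the arm holds its last target. There are 200 camera calls.

### The job

Pull the roller tray out from under the printer shelf to its stop, so that the holes of its two lugs line up with those of the frame, and lock it there: push the long steel rod through all four holes until it is fully home against the end plate. The rod can be laid in the two V saddles beside the frame and pushed from its end. Leave everything else on the bench where it is.

Things in the scene. Friction and masses are not known exactly. Their poses are not given: they have to be found in the camera images.
- lock_frame: Fixed steel frame. Origin on the bench top midway between its cheeks; x points into the hood (away from the robot), y along the rod's line towards the end plate, z up. The rod's line runs along y at x = 0, z = 60 mm. Upright cheeks, 60 mm wide (x), 10 mm thick, 85 mm tall, at y = -75 and +75 mm (mid-thickness), each with a 23 mm hole on that line.
- near_hole (a point): Mouth of the first hole, 23 mm wide, on the outer face of the -y cheek: frame (0, -80, 60) mm. The rod enters here, moving along the frame's +y.
- end_plate (a point): Point where the rod's line meets the near face of the end plate (upright, no hole, 50 mm wide, 83 mm tall): frame (0, 95, 60) mm. The rod's stop; fully home, 25 mm of the rod still stands out of the near hole.
- saddle_mid (a point): Axis of a rod lying in the two open V saddles, midway between them: frame (0, -171, 58.5) mm. Saddles at frame y = -120 and -222 mm, 14 mm wide along y, 31 mm across (x), slopes 25 degrees, no part above z = 56 mm; an 18 mm rod lying in both is in line with the holes (1.5 mm low). Under and between them only a bar 50 mm wide (x), 14 mm high, frame y -245 to -70 mm.
- hood_front (a point): Middle of the front top edge of the hood (printer shelf) of the frame: frame (100, 0, 116) mm. The hood is 190 mm wide (y), 116 mm high and runs from frame x = 100 to 300 mm; a label printer on it, top at 191 mm, covers x = 175 to 295 mm.
- roller_tray (a joint): Travel of the roller tray in m: 0 is fully in, 0.12 is out at its stop. It slides along the frame's -x with about 3 N of friction and stays where left. Tray 240 mm long, 98 mm wide, black with steel rollers (tops at 42 mm height).
- tray_lug (a point): Mouth of the hole in the tray's -y lug plate. The tray has two lug plates, 45 mm wide (x), 8 mm thick, top at z = 84 mm, at frame y = -45 and +45 mm (mid-thickness), each with a 23 mm hole at z = 60 mm. Their holes are at frame x = 0.12 m minus the travel: on the rod's line when the tray is at its stop.
- tray_handle (a point): Centre of the bar of the tray's handle, an upright arch at the tray's front: bar 12 mm thick along the frame's y, 75 mm above the bench, posts 72 mm apart (60 mm clear), free below it down to 45 mm and open behind it. It lies at frame x = 20 mm minus the travel.
- lock_rod: The long lock rod: plain round steel tube, 18 mm diameter, 200 mm long, ends bevelled by 4 mm (end face 12 mm across), about 0.2 kg, both ends alike. Origin at its centre on its axis, x along it. Lies on the bench, to the left or to the right; nothing stops it rolling.
- short_rod: A bystander: the same kind of steel tube, 18 mm diameter but only 120 mm long (too short for the lock). Origin at its centre, x along it. Lies on the bench on the other side from the long one.
- spray_can: Bystander: small can, 50 mm diameter, 90 mm tall, in front of the -y cheek. Origin at centre of its underside.
- cleaner_bottle: Bystander: bottle, 60 mm diameter, 160 mm tall, behind the saddles. Origin at centre of its underside.
- tape_roll: Bystander: brown tape roll lying flat, 100 mm diameter, 48 mm high, left of the hood. Origin at centre of its underside.
- small_carton: Bystander: carton 110 x 130 x 80 mm (x, y, z), at the right. Origin at centre of its underside.
- pen_cup: Bystander: open black cup, 76 mm diameter, 95 mm tall, at the left. Origin at centre of its underside.
- label_roll: Bystander: small label roll lying flat on the hood in front of the printer, 56 mm diameter, 40 mm high (top at 156 mm). Origin at centre of its underside.

How it is judged (in metres and radians):
On the way, in this order (a step that is already met when the one before it is completed fails the run):
1. the tray is pulled out to its stop (value of joint roller_tray above 0.115 m), for 0.2 s.
2. the long rod is through all four holes, against the end plate (value of joint roller_tray above 0.115 m and y of lock_rod in the frame of lock_frame between -0.013 and 0.005 m and x of lock_rod in the frame of lock_frame between -0.008 and 0.008 m and z of lock_rod in the frame of lock_frame between 0.05 and 0.07 m and angle between the x axis of lock_rod and the y axis of lock_frame, either way round below 0.06 rad), for 0.2 s.
At the end, for the whole second after the job is handed in: The tray is out at its stop (travel over 115 mm of 120) and the long rod lies at rest through all four holes, its leading end within 8 mm of the end plate, its axis within 8 mm sideways and 10 mm in height of the holes' line and within 0.06 rad of it (all of step 2 and linear speed of lock_rod below 0.01 m/s and velocity of joint roller_tray between -0.01 and 0.01 m/s); the robot touches nothing.
It fails at once if the short rod is moved more than 40 mm (distance of short_rod from where it was at the start of the episode above 0.04 m).
It fails at once if the spray can, the bottle, the tape roll, the label roll, the carton or the pen cup is moved more than 30 mm or knocked over (distance of any of spray_can, cleaner_bottle, tape_roll, small_carton, pen_cup, label_roll from where it was at the start of the episode above 0.03 m or angle between any of spray_can, cleaner_bottle, tape_roll, small_carton, pen_cup, label_roll's own z axis and vertical above 0.5 rad).
It also fails if it takes over 61 s, if anything falls off the work surface, if the arm or the gripper's body presses on something with over 40 N, if the wrist force passes 120 N, or if a joint passes its speed limit or range.

## Working session

There is one attempt and no reset: what is moved stays moved. The work goes in short steps, Python scripts to look and compute and a tool call to move; the robot and the scene stay as the last step left them, time stands still between calls to the robot, and variables do not carry over. Pictures are saved under pics/ and viewed, at most 10 in all, crops included, and the job is handed in when it is done.

Besides the shell and the picture viewer there is one more tool, called after "Request:" as name(argument=value, ...) on one line, values as JSON. carry_out: Moves the arm, as the interface text tells. Its arguments: {"type":"object","properties":{"motion":{"type":"array","items":{"type":"array","items":{"type":"number"}}},"fingers":{"type":"number"},"force":{"type":"number"}},"required":["motion"]}

```bash
mkdir -p pics; ls
python3 - <<'E'
from workcell import telemetry, vision
import cv2, pickle
d={}
for n in("scene","top"):
    c=vision.read_camera(n); d[n]=c
    cv2.imwrite(f"pics/{n}0.png",cv2.resize(c["image"][:,:,::-1],(800,600),interpolation=cv2.INTER_CUBIC))
    print(n,c["fx"],c["fy"],c["cx"],c["cy"],c["extrinsics"])
pickle.dump(d,open("cams.pkl","wb"))
print(telemetry.read_state())
E
```

```text
pics
scene 383.99408426164484 383.99408426164484 252.6779747524471 187.58915162647853 [[-0.89860589  0.2763066  -0.34082564  1.01087422]
 [ 0.43871462  0.57660221 -0.68924552  0.86754003]
 [ 0.00607773 -0.76888527 -0.63935788  0.887995  ]
 [ 0.          0.          0.          1.        ]]
top 477.13680789688124 477.13680789688124 253.9758817719631 191.3792212434677 [[ 2.83717878e-02 -9.91128183e-01  1.29845937e-01  3.90983666e-01]
 [-9.99529296e-01 -2.66127496e-02  1.52626025e-02 -1.30282149e-03]
 [-1.16716381e-02 -1.30217845e-01 -9.91416706e-01  1.55993723e+00]
 [ 0.00000000e+00  0.00000000e+00  0.00000000e+00  1.00000000e+00]]
{'clock': 0.1, 'joint_pos': array([-4.86950279e+01,  2.05882802e+01,  6.37599851e-01, -1.77542236e-02,
       -7.01365452e+01, -1.65080790e+01]), 'joint_vel': array([ 0.05439774, -0.23146589,  0.27486935,  0.03118902, -0.02899176,
        0.0266439 ]), 'effort': array([-2.85496310e-03, -5.84763336e+01,  2.94112104e+01,  6.95466489e+00,
       -3.17079081e-03,  1.93739118e-05]), 'eef_pos': array([ 0.28289321, -0.61236603,  0.2304358 ]), 'eef_rot': array([ 1.79911627e+02, -8.78460365e-03, -1.55209145e+02]), 'wrist_force': array([ 0.24985729, -0.14002462, -0.60500679]), 'wrist_torque': array([ 0.01311646, -0.02970785, -0.0002258 ]), 'grip_force': 0.0, 'opening': 0.08545444107280264}
```

View pics/top0.png

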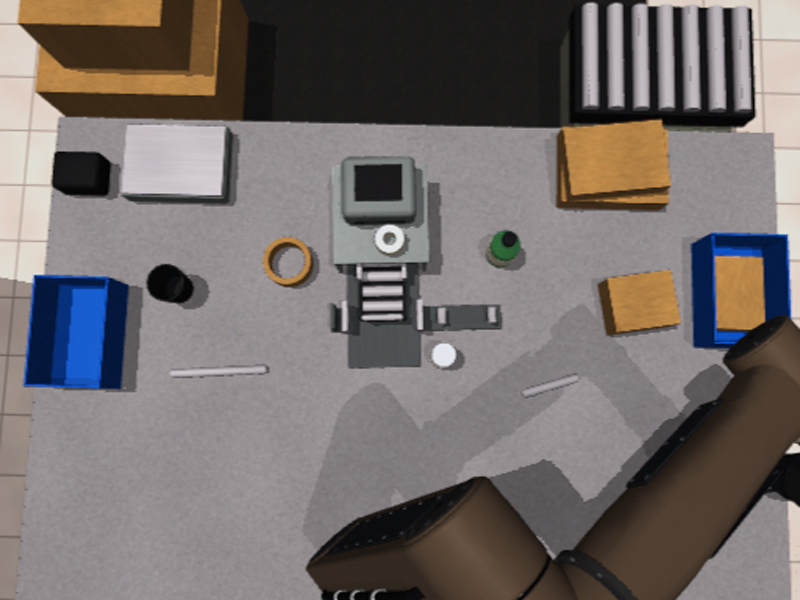

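View pics/scene0.png

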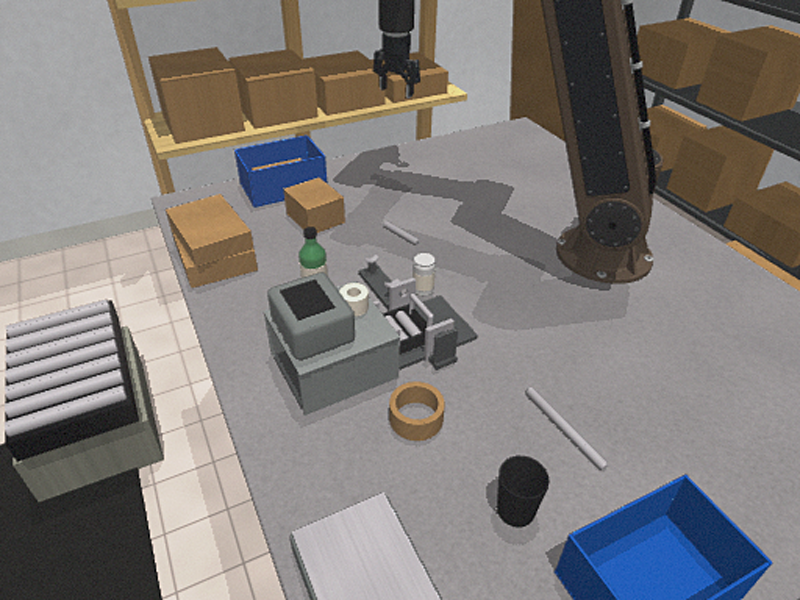

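The top view shows the frame at about (385,315), with the end plate to the left (world +y). The long rod runs from (171,373) to (267,370). The short rod is at (550,386) and the can at (444,355). I'll enlarge the frame area next.

```bash
python3 - <<'E'
import pickle,cv2,numpy as np
d=pickle.load(open("cams.pkl","rb"))
im=d["top"]["image"][:,:,::-1]
a=cv2.resize(im[150:240,200:330],None,fx=6,fy=6,interpolation=cv2.INTER_CUBIC)
cv2.imwrite("pics/c1.png",a)
s=d["scene"]["image"][:,:,::-1]
a=cv2.resize(s[155:245,210:320],None,fx=6,fy=6,interpolation=cv2.INTER_CUBIC)
cv2.imwrite("pics/c2.png",a)
# rod in top image
g=im[220:255,100:180].min(axis=2).astype(int)
m=(g>165).astype(np.uint8); 
n,l,st,_=cv2.connectedComponentsWithStats(m); k=1+st[1:,4].argmax()
ys,xs=np.where(l==k); print(st[k], cv2.minAreaRect(np.c_[xs+100,ys+220].astype(np.float32)))
E
cat > h.py <<'E'
import numpy as np,pickle
d=pickle.load(open("cams.pkl","rb"))
def w(cam,u,v,z):
    c=d[cam];E=c["extrinsics"];r=E[:3,:3]@[(u-c["cx"])/c["fx"],(v-c["cy"])/c["fy"],1]
    return E[:3,3]+r*(z-E[2,3])/r[2]
def p(cam,X):
    c=d[cam];E=c["extrinsics"];q=E[:3,:3].T@(np.array(X)-E[:3,3])
    return np.array([c["cx"]+c["fx"]*q[0]/q[2],c["cy"]+c["fy"]*q[1]/q[2]])
E
```

```text
[  9  15  60   5 173] ((138.5064697265625, 237.22039794921875), (3.1162993907928467, 59.09209442138672), 88.31531524658203)
```

View pics/c1.png

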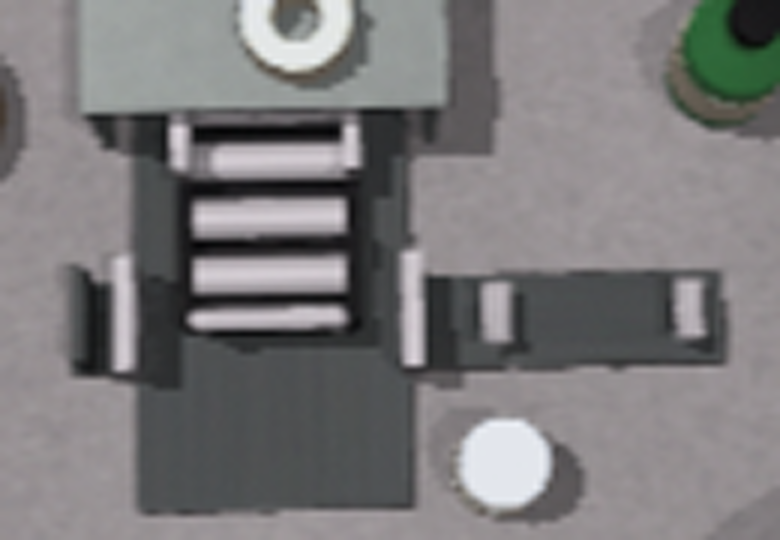

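View pics/c2.png

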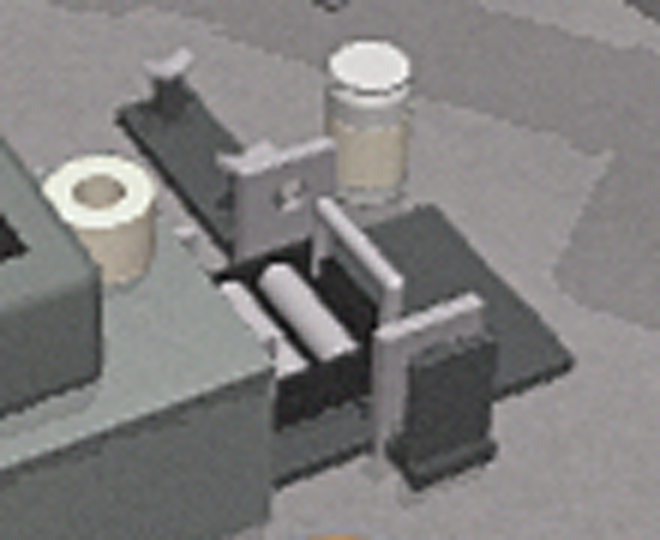

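Crop c1 shows the cheek tops at about (122,255–372) and (412,249–367), and the saddles at (497,310) and (690,308). The handle bar is centred at (268,318), and the hood's front edge runs from (82,113) to (446,106). I'll fit the frame pose to these points.

```bash
cat > fit.py <<'E'
from h import *
from scipy.optimize import least_squares
K=[((100,95,116),(82,113)),((100,-95,116),(446,106)),((30,75,85),(122,255)),((30,-75,85),(412,249)),((-30,75,85),(122,372)),((-30,-75,85),(412,367)),
((25,-245,14),(718,271)),((-25,-245,14),(723,362)),((0,-120,51),(497,312)),((0,-222,51),(690,309)),((20,0,77),(268,318))]
L=np.array([k[0] for k in K])/1000.;U=np.array([k[1] for k in K])/6+[200-.42,150-.42]
def T(q,X):
    c,s=np.cos(q[2]),np.sin(q[2]);X=np.atleast_2d(X)
    return np.c_[q[0]+c*X[:,0]-s*X[:,1],q[1]+s*X[:,0]+c*X[:,1],X[:,2]]
f=lambda q:(np.array([p("top",x) for x in T(q,L)])-U).ravel()
r=least_squares(f,[.6,.02,0],loss="soft_l1")
print(r.x[:2],np.degrees(r.x[2]));print((f(r.x).reshape(-1,2)*6).round(0).tolist())
print("handle/near/saddle",T(r.x,[[.02,0,.075],[0,-.08,.06],[0,-.171,.0585]]))
# scene check: near_hole, handle, hood corner
for X in [(.02,0,.075),(.03,-.075,.085),(-.03,-.075,.085),(.1,.095,.116)]:
    print(X,((p("scene",T(r.x,[X])[0])-[210,155])*6).round(0))
a=np.radians(88.3153);u,v=138.5,237.2
e=[w("top",u+s*31*np.cos(np.radians(-1.7)),v+s*31*np.sin(np.radians(-1.7)),.009) for s in(-1,1)]
print("rod",e,w("top",u,v,.012))
for i in((526,390),(605,466)): print("rod scene ends",w("scene",i[0]*.64,i[1]*.64,.009))
E
python3 fit.py
```

```text
[0.55184042 0.0511523 ] 2.6900287016926927
[[-5.0, 1.0], [2.0, 1.0], [0.0, 2.0], [-1.0, 2.0], [1.0, -0.0], [1.0, -1.0], [3.0, -0.0], [2.0, 0.0], [-1.0, 2.0], [-2.0, 1.0], [-1.0, -43.0]]
handle/near/saddle [[ 0.57181838  0.05209095  0.075     ]
 [ 0.55559503 -0.02875954  0.06      ]
 [ 0.55986589 -0.11965927  0.0585    ]]
(0.02, 0, 0.075) [316. 258.]
(0.03, -0.075, 0.085) [233. 171.]
(-0.03, -0.075, 0.085) [327. 140.]
(0.1, 0.095, 0.116) [272. 361.]
rod [array([0.42825515, 0.49388566, 0.009     ]), array([0.4398397 , 0.29251767, 0.009     ])] [0.43396705 0.39238768 0.012     ]
rod scene ends [0.44268476 0.29068476 0.009     ]
rod scene ends [0.42131334 0.48944728 0.009     ]
```

The frame fit is sub-pixel: origin (0.552, 0.051), yaw 2.7°. The one exception is the handle, which sits about 20 mm further out, so the tray is already partly out; I'll compute by how much. The rod comes out 202 mm long, which agrees with its stated size, and both cameras put its centre at about (0.433, 0.391).

```bash
cat > st.py <<'E'
import numpy as np,sys
from workcell import telemetry
O=np.array([.5518,.0512]);A=np.radians(2.69)
def state():
    s=telemetry.read_state();P=s["eef_pos"];d=P[:2]-O
    print("t",round(s["clock"],2),"world",P.round(4),"frame mm",np.round([1e3*(d@[np.cos(A),np.sin(A)]),1e3*(d@[-np.sin(A),np.cos(A)]),P[2]*1e3],1),"rpy",s["eef_rot"].round(2),"F",s["wrist_force"].round(1),"open",round(s["opening"]*1e3,1),"grip",round(s["grip_force"],1));return s
def shift(target):  # world target -> tool shift in move units
    from scipy.spatial.transform import Rotation as R
    s=state();v=R.from_euler("xyz",s["eef_rot"],degrees=True).as_matrix().T@(np.array(target)-s["eef_pos"])
    print("shift units",(v/.15).round(3))
def fw(x,y,z): return [O[0]+np.cos(A)*x-np.sin(A)*y,O[1]+np.sin(A)*x+np.cos(A)*y,z]
E
python3 - <<'E'
from h import *
import st
for uv in((268,318),(187,319),(349,317)):
    P=w("top",uv[0]/6+199.58,uv[1]/6+149.58,.078)[:2]-st.O;c,s=np.cos(st.A),np.sin(st.A)
    print(P@[c,s],P@[-s,c])
for uv in((320,208),(402,288)):
    P=w("scene",uv[0]/6+209.6,uv[1]/6+154.6,.078)[:2]-st.O;print("sc",P@[c,s],P@[-s,c])
E
```

```text
-0.002830441456128994 -0.00017318029293270448
-0.0025174371736049347 0.04202464251208989
-0.0031432665012944613 -0.04234683912730281
sc -0.0009201369076935666 -0.03456252706945607
sc -0.006266621214352247 0.04259714298563461
```

Request:
carry_out(motion=[[-0.3, 0.28, 0, 0, 0, -0.06], [-0.6, 0.56, 0, 0, 0, -0.12], [-0.8, 0.75, 0, 0, 0, -0.18], [-1, 0.94, 0, 0, 0, -0.24], [-1, 0.94, 0, 0, 0, -0.297]], fingers=0.6)

```text
clock: 0.72
eef_pos: [0.3609, -0.4196, 0.2315]
eef_rot: [-180.0, 0.0, -101.2]
wrist_force: [0.2, -0.1, -0.2]
opening: 0.0513
grip_force: 0.0
```

Request:
carry_out(motion=[[-0.4, 0, 0, 0, 0, -0.04], [-0.8, 0, 0, 0, 0, -0.08], [-1, 0, 0, 0, 0, -0.08]])

```text
clock: 1.1
eef_pos: [0.3905, -0.2728, 0.2312]
eef_rot: [-180.0, 0.0, -87.2]
wrist_force: [0.4, -1.1, -0.9]
opening: 0.0514
grip_force: 0.0
```

```bash
python3 -c "
import st;st.shift(st.fw(-.003,0,.231))"
```

```text
t 1.1 world [ 0.3905 -0.2728  0.2312] frame mm [-176.3 -316.1  231.2] rpy [-1.7999e+02  2.0000e-02 -8.7160e+01] F [ 0.4 -1.1 -0.9] open 51.4 grip 0.0
shift units [-2.104 -1.161  0.003]
```

Request:
carry_out(motion=[[-0.4, -0.2, 0, 0, 0, 0], [-0.8, -0.4, 0, 0, 0, 0], [-1, -0.6, 0, 0, 0, 0]])

```text
clock: 1.48
eef_pos: [0.4737, -0.1187, 0.2316]
eef_rot: [-180.0, 0.0, -87.3]
wrist_force: [1.0, -0.7, 0.1]
opening: 0.051
grip_force: 0.0
```

Request:
carry_out(motion=[[-0.4, -0.2, 0, 0, 0, 0], [-0.8, -0.4, 0, 0, 0, 0], [-1, -0.56, 0, 0, 0, 0], [-1, -0.56, 0, 0, 0, 0]])

```text
clock: 1.98
eef_pos: [0.5516, 0.0354, 0.2303]
eef_rot: [179.9, -0.0, -87.2]
wrist_force: [-1.0, -0.1, -0.8]
opening: 0.0514
grip_force: 0.0
```

```bash
python3 -c "
import st;st.shift(st.fw(-.003,0,.058))
from workcell import vision;import cv2
cv2.imwrite('pics/w1.png',vision.read_camera('wrist')['image'][:,:,::-1])"
```

```text
t 1.98 world [0.5516 0.0354 0.2303] frame mm [ -0.9 -15.8 230.3] rpy [ 1.7993e+02 -2.0000e-02 -8.7160e+01] F [-1.  -0.1 -0.8] open 51.4 grip 0.0
shift units [-0.106  0.012  1.149]
```

View pics/w1.png

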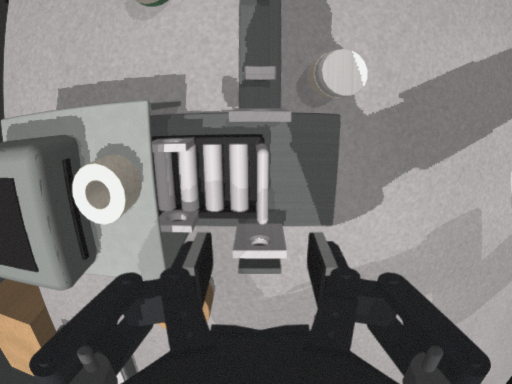

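The wrist view shows the handle bar at u≈263, centred between the fingers (about 205 and 320), so I'm descending.

Request:
carry_out(motion=[[-0.1, 0.01, 0.3, 0, 0, 0], [-0.1, 0.01, 0.6, 0, 0, 0], [-0.1, 0.01, 0.85, 0, 0, 0], [-0.1, 0.01, 1, 0, 0, 0]])

```text
clock: 2.52
eef_pos: [0.5468, 0.0463, 0.0794]
eef_rot: [179.9, -0.0, -87.4]
wrist_force: [-0.0, -0.6, 0.7]
opening: 0.0511
grip_force: 0.0
```

Request:
carry_out(motion=[[0, 0, 0.08, 0, 0, 0], [0, 0, 0.14, 0, 0, 0], [0, 0, 0.14, 0, 0, 0]])

```text
clock: 2.9
eef_pos: [0.5483, 0.0475, 0.0604]
eef_rot: [180.0, -0.0, -87.4]
wrist_force: [0.8, -0.1, 0.0]
opening: 0.0513
grip_force: 0.0
```

Request:
carry_out(motion=[[0, 0, 0, 0, 0, 0], [0, 0, 0, 0, 0, 0], [0, 0, 0, 0, 0, 0], [0, 0, 0, 0, 0, 0], [0, 0, 0, 0, 0, 0]], fingers=0, force=40)

```text
clock: 3.52
eef_pos: [0.5487, 0.0479, 0.061]
eef_rot: [-179.9, 0.0, -87.3]
wrist_force: [-1.5, 1.0, 6.3]
opening: 0.0106
grip_force: 39.3
```

Gripped. Pulling along frame -x, which is tool +y.

Request:
carry_out(motion=[[0, 0.12, 0, 0, 0, 0], [0, 0.24, 0, 0, 0, 0], [0, 0.36, 0, 0, 0, 0], [0, 0.48, 0, 0, 0, 0], [0, 0.58, 0, 0, 0, 0]])

```text
clock: 4.15
eef_pos: [0.4621, 0.0438, 0.061]
eef_rot: [-179.9, 0.0, -87.3]
wrist_force: [3.5, -3.3, 4.5]
opening: 0.0102
grip_force: 40.5
```

Request:
carry_out(motion=[[0, 0.03, 0, 0, 0, 0], [0, 0.05, 0, 0, 0, 0], [0, 0.05, 0, 0, 0, 0]])

```text
clock: 4.53
eef_pos: [0.4543, 0.0434, 0.061]
eef_rot: [-179.9, 0.0, -87.3]
wrist_force: [0.9, -0.6, 10.4]
opening: 0.0103
grip_force: 41.1
```

```bash
python3 -c "
import st;st.state()"
```

```text
t 4.53 world [0.4543 0.0434 0.061 ] frame mm [-97.8  -3.2  61. ] rpy [-179.95    0.    -87.31] F [ 0.9 -0.6 10.4] open 10.3 grip 41.1
```

Now to feel for the stop in small steps.

Request:
carry_out(motion=[[0, 0.014, 0, 0, 0, 0], [0, 0.027, 0, 0, 0, 0], [0, 0.027, 0, 0, 0, 0]])

```text
clock: 4.9
eef_pos: [0.4512, 0.0433, 0.061]
eef_rot: [-179.9, 0.0, -87.3]
wrist_force: [3.8, -3.3, 6.6]
opening: 0.0103
grip_force: 40.6
```

Request:
carry_out(motion=[[0, 0.014, 0, 0, 0, 0], [0, 0.02, 0, 0, 0, 0], [0, 0.02, 0, 0, 0, 0]])

```text
clock: 5.28
eef_pos: [0.4511, 0.0435, 0.0611]
eef_rot: [-179.6, 0.0, -87.2]
wrist_force: [20.2, -12.6, -9.9]
opening: 0.0104
grip_force: 39.5
```

The stop is reached, with force rising and no further motion. Releasing and rising.

Request:
carry_out(motion=[[0, 0, 0, 0, 0, 0], [0, -0.013, 0, 0, 0, 0], [0, -0.013, 0, 0, 0, 0], [0, -0.013, 0, 0, 0, 0]], fingers=0.5)

```text
clock: 5.78
eef_pos: [0.4486, 0.0431, 0.0602]
eef_rot: [180.0, -0.0, -87.3]
wrist_force: [-0.5, 0.6, -0.6]
opening: 0.0426
grip_force: 0.0
```

Request:
carry_out(motion=[[0, 0, -0.3, 0, 0, 0], [0, 0, -0.7, 0, 0, 0], [0, 0, -1, 0, 0, 0], [0, 0, -1, 0, 0, 0]])

```text
clock: 6.28
eef_pos: [0.4507, 0.0439, 0.214]
eef_rot: [-179.6, 0.2, -87.3]
wrist_force: [0.4, -0.1, -1.1]
opening: 0.0426
grip_force: 0.0
```

```bash
python3 -c "
import st,pickle;st.shift([.4333,.391,.15])
from workcell import vision
d={n:vision.read_camera(n) for n in('scene','top','wrist')};pickle.dump(d,open('cams2.pkl','wb'))"
```

```text
t 6.28 world [0.4507 0.0439 0.214 ] frame mm [-101.4   -2.5  214. ] rpy [-1.7961e+02  1.6000e-01 -8.7310e+01] F [ 0.4 -0.1 -1.1] open 42.6 grip 0.0
shift units [-2.315  0.01   0.433]
```

Request:
carry_out(motion=[[-0.4, 0, 0, 0, 0, 0], [-0.8, 0, 0, 0, 0, 0], [-1, 0, 0, 0, 0, 0]])

```text
clock: 6.8
eef_pos: [0.4411, 0.1947, 0.2087]
eef_rot: [179.9, -0.1, -87.3]
wrist_force: [-0.7, -0.3, -0.3]
opening: 0.0427
grip_force: 0.0
```

Request:
carry_out(motion=[[-0.4, 0, 0.2, 0, 0, 0], [-0.8, 0, 0.35, 0, 0, 0], [-1, 0, 0.43, 0, 0, 0]])

```text
clock: 7.18
eef_pos: [0.4337, 0.344, 0.1427]
eef_rot: [179.9, -0.2, -87.3]
wrist_force: [-0.5, -0.4, -0.2]
opening: 0.0428
grip_force: 0.0
```

Request:
carry_out(motion=[[-0.315, 0.01, 0, 0, 0, 0], [-0.315, 0.01, 0, 0, 0, 0], [-0.315, 0.01, 0, 0, 0, 0]])

```text
clock: 7.55
eef_pos: [0.4305, 0.3891, 0.1441]
eef_rot: [179.9, -0.2, -87.3]
wrist_force: [-0.1, -0.0, -0.1]
opening: 0.0426
grip_force: 0.0
```

Run:
```python
import st,cv2,numpy as np,pickle
from workcell import vision
s=st.shift([.4333,.391,.15])
c=vision.read_camera('wrist');pickle.dump(c,open('w2.pkl','wb'))
print(c['fx'],c['cx'],c['cy'],c['extrinsics'].round(4).tolist())
cv2.imwrite('pics/w2.png',c['image'][:,:,::-1])
```

```text
t 7.55 world [0.4305 0.3891 0.1441] frame mm [-105.3  343.2  144.1] rpy [ 1.7989e+02 -1.5000e-01 -8.7320e+01] F [-0.1 -0.  -0.1] open 42.6 grip 0.0
shift units [-0.012 -0.019 -0.04 ]
297.3186396354542 259.6189131883462 187.91719014545208 [[-0.9989, -0.0442, -0.0159, 0.4361], [-0.0469, 0.9526, 0.3007, 0.3111], [0.0018, 0.3011, -0.9536, 0.2863], [0.0, 0.0, 0.0, 1.0]]
```

View pics/w2.png

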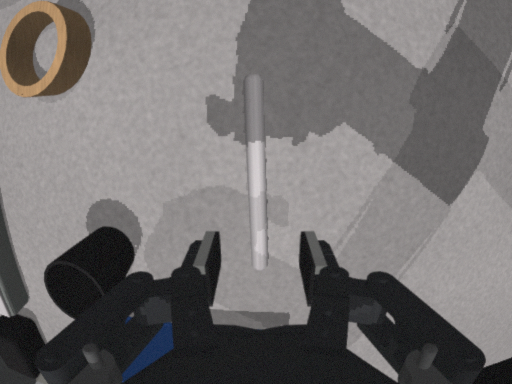

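The long rod runs from (254,76) to (260,269). Projecting both ends to the bench.

Run:
```python
import st,numpy as np,pickle
c=pickle.load(open('w2.pkl','rb'));E=c['extrinsics']
def ww(u,v,z):
    a=np.array([u-c['cx'],v-c['cy']]);r=np.hypot(*a);th=r/c['fx']
    ray=E[:3,:3]@np.r_[a/r*np.sin(th),np.cos(th)];return E[:3,3]+ray*(z-E[2,3])/ray[2]
a,b=ww(254,76,.009),ww(260,269,.009);print(a,b,np.linalg.norm(a-b),(a+b)/2,np.degrees(np.arctan2(*(b-a)[1::-1])))
m=(a+b)/2
st.shift([m[0],m[1],.002])
```

```text
[0.44162691 0.29174617 0.009     ] [0.42666313 0.49197903 0.009     ] 0.200791218501274 [0.43414502 0.3918626  0.009     ] 94.27387986647582
t 7.6 world [0.4308 0.3888 0.1446] frame mm [-105.   342.9  144.6] rpy [ 1.7992e+02 -1.1000e-01 -8.7350e+01] F [ 0.5 -0.3  0.5] open 42.7 grip 0.0
shift units [-0.021 -0.025  0.951]
```

Request:
carry_out(motion=[[-0.021, -0.025, 0.3, 0, 0, -0.009], [-0.021, -0.025, 0.6, 0, 0, -0.009], [-0.021, -0.025, 0.85, 0, 0, -0.009], [-0.021, -0.025, 0.93, 0, 0, -0.009], [-0.021, -0.025, 0.93, 0, 0, -0.009]])

```text
clock: 8.22
eef_pos: [0.435, 0.3925, 0.0063]
eef_rot: [180.0, -0.1, -85.7]
wrist_force: [-0.2, 0.6, 1.1]
opening: 0.0427
grip_force: 0.0
```

Request:
carry_out(motion=[[0, 0, 0.005, 0, 0, 0], [0, 0, 0.005, 0, 0, 0], [0, 0, 0.005, 0, 0, 0], [0, 0, 0.005, 0, 0, 0], [0, 0, 0.005, 0, 0, 0]], fingers=0, force=60)

```text
clock: 8.85
eef_pos: [0.4355, 0.394, 0.0073]
eef_rot: [-179.9, 0.1, -85.7]
wrist_force: [-1.3, -1.6, 6.8]
opening: 0.0149
grip_force: 59.0
```

The opening of 14.9 mm suggests the tips hold the rod above its axis, so I'll regrip slightly lower.

Request:
carry_out(motion=[[0, 0, 0, 0, 0, 0], [0, 0, 0, 0, 0, 0], [0, 0, 0.03, 0, 0, 0], [0, 0, 0.03, 0, 0, 0]], fingers=0.4)

```text
clock: 9.35
eef_pos: [0.4346, 0.3928, 0.0005]
eef_rot: [180.0, -0.0, -85.7]
wrist_force: [-0.2, -1.0, 0.4]
opening: 0.0341
grip_force: 0.0
```

Request:
carry_out(motion=[[0, 0, 0, 0, 0, 0], [0, 0, 0, 0, 0, 0], [0, 0, 0, 0, 0, 0], [0, 0, 0, 0, 0, 0], [0, 0, 0, 0, 0, 0]], fingers=0)

```text
clock: 9.98
eef_pos: [0.4349, 0.3932, 0.0011]
eef_rot: [-180.0, 0.0, -85.7]
wrist_force: [-0.3, 0.2, 0.1]
opening: 0.0158
grip_force: 58.6
```

Request:
carry_out(motion=[[0, 0, -0.15, 0, 0, 0], [0, 0, -0.4, 0, 0, 0], [0, 0, -0.7, 0, 0, 0.009], [0, 0, -1, 0, 0, 0.009], [0, 0, -1, 0, 0, 0.009]])

```text
clock: 10.6
eef_pos: [0.4362, 0.3951, 0.1551]
eef_rot: [-179.8, 0.3, -87.3]
wrist_force: [0.3, 0.1, -1.6]
opening: 0.0158
grip_force: 58.8
```

Request:
carry_out(motion=[[0.3, 0, -0.2, 0, 0, 0], [0.65, -0.1, -0.35, 0, 0, 0], [1, -0.2, -0.35, 0, 0, 0]])

```text
clock: 10.98
eef_pos: [0.4723, 0.2439, 0.2045]
eef_rot: [-179.9, 0.1, -87.3]
wrist_force: [0.9, 0.3, -1.7]
opening: 0.0158
grip_force: 58.9
```

```bash
python3 -c "
import st;st.shift(st.fw(0,-.188,.2))"
```

```text
t 10.97 world [0.4723 0.2439 0.2045] frame mm [-70.4 196.2 204.5] rpy [-1.7991e+02  9.0000e-02 -8.7270e+01] F [ 0.9  0.3 -1.7] open 15.8 grip 58.9
shift units [ 2.562 -0.468  0.027]
```

Request:
carry_out(motion=[[0.4, -0.1, 0, 0, 0, 0], [0.8, -0.2, 0, 0, 0, 0], [1, -0.3, 0, 0, 0, 0]])

```text
clock: 11.35
eef_pos: [0.5231, 0.0942, 0.2026]
eef_rot: [179.9, -0.0, -87.5]
wrist_force: [0.9, 1.2, -1.6]
opening: 0.0157
grip_force: 58.9
```

Request:
carry_out(motion=[[0.4, -0.1, 0, 0, 0, 0], [0.8, -0.15, 0, 0, 0, 0], [1, -0.15, 0, 0, 0, 0]])

```text
clock: 11.72
eef_pos: [0.5526, -0.0544, 0.202]
eef_rot: [179.9, -0.0, -87.5]
wrist_force: [0.4, -0.4, -1.8]
opening: 0.0155
grip_force: 58.9
```

Request:
carry_out(motion=[[0.3, 0, 0.2, 0, 0, 0], [0.56, 0, 0.4, 0, 0, 0], [0.56, 0, 0.6, 0, 0, 0], [0.56, 0, 0.6, 0, 0, 0]])

```text
clock: 12.22
eef_pos: [0.5544, -0.1362, 0.1103]
eef_rot: [179.6, 0.0, -87.4]
wrist_force: [0.1, 0.3, -1.3]
opening: 0.0157
grip_force: 58.9
```

Run:
```python
import st,cv2,pickle
from workcell import vision
st.shift(st.fw(0,-.188,.0505))
c=vision.read_camera('wrist');pickle.dump(c,open('w3.pkl','wb'))
cv2.imwrite('pics/w3.png',cv2.resize(c['image'][:300,130:400,::-1],None,fx=2,fy=2,interpolation=cv2.INTER_CUBIC))
```

```text
t 12.22 world [ 0.5544 -0.1362  0.1103] frame mm [  -6.2 -187.3  110.3] rpy [ 1.7962e+02  2.0000e-02 -8.7440e+01] F [ 0.1  0.3 -1.3] open 15.7 grip 58.9
shift units [ 0.004 -0.044  0.399]
```

View pics/w3.png

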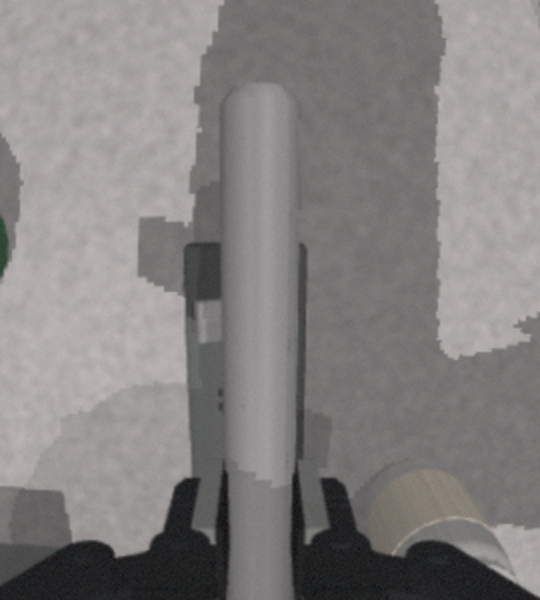

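The rod (u≈261 in the crop) lies about 6 mm to the robot side of the saddle bar's centre (u≈246), which agrees with the telemetry. I'll correct that and descend.

Request:
carry_out(motion=[[0.004, -0.044, 0.1, 0, 0, 0], [0.004, -0.044, 0.2, 0, 0, 0], [0.004, -0.044, 0.3, 0, 0, 0], [0.004, -0.044, 0.35, 0, 0, 0], [0.004, -0.044, 0.35, 0, 0, 0]])

```text
clock: 12.9
eef_pos: [0.5632, -0.136, 0.0603]
eef_rot: [179.9, -0.0, -87.3]
wrist_force: [0.2, -1.0, -0.8]
opening: 0.016
grip_force: 58.9
```

Request:
carry_out(motion=[[0, 0, 0.02, 0, 0, 0], [0, 0, 0.035, 0, 0, 0], [0, 0, 0.035, 0, 0, 0]])

```text
clock: 13.28
eef_pos: [0.5636, -0.136, 0.0559]
eef_rot: [-180.0, 0.0, -87.3]
wrist_force: [-0.5, 0.3, -1.0]
opening: 0.0158
grip_force: 58.9
```

```bash
python3 -c "
import st;st.state()"
```

```text
t 13.28 world [ 0.5636 -0.136   0.0559] frame mm [   3.  -187.6   55.9] rpy [-179.99    0.    -87.35] F [-0.5  0.3 -1. ] open 15.8 grip 58.9
```

Request:
carry_out(motion=[[0, 0.02, 0.015, 0, 0, 0], [0, 0.02, 0.025, 0, 0, 0], [0, 0.02, 0.035, 0, 0, 0], [0, 0.02, 0.035, 0, 0, 0]])

```text
clock: 13.78
eef_pos: [0.5606, -0.1362, 0.0508]
eef_rot: [-180.0, -0.0, -87.3]
wrist_force: [-1.7, 0.2, 3.2]
opening: 0.0155
grip_force: 59.4
```

Request:
carry_out(motion=[[0, 0, 0, 0, 0, 0], [0, 0, 0, 0, 0, 0], [0, 0, 0, 0, 0, 0]], fingers=0.4)

```text
clock: 14.15
eef_pos: [0.5607, -0.1362, 0.0505]
eef_rot: [-180.0, -0.0, -87.3]
wrist_force: [-0.5, 0.2, 0.4]
opening: 0.034
grip_force: 0.0
```

Request:
carry_out(motion=[[0, 0, -0.1, 0, 0, 0], [0, 0, -0.3, 0, 0, 0], [0, 0, -0.55, 0, 0, 0], [0, 0, -0.55, 0, 0, 0]])

```text
clock: 14.65
eef_pos: [0.563, -0.1362, 0.1374]
eef_rot: [-179.6, -0.0, -87.3]
wrist_force: [-0.4, 0.9, -1.0]
opening: 0.034
grip_force: 0.0
```

Run:
```python
import st,cv2,pickle
from workcell import vision
st.shift(st.fw(0,-.315,.13))
c=vision.read_camera('wrist');t=vision.read_camera('top')
a=cv2.resize(c['image'][:,130:400,::-1],(400,569))
b=cv2.resize(t['image'][150:240,250:320,::-1],(400,514),interpolation=cv2.INTER_CUBIC);b=cv2.copyMakeBorder(b,0,55,0,0,0)
cv2.imwrite('pics/w4.png',cv2.hconcat([a,b]))
```

```text
t 14.65 world [ 0.563  -0.1362  0.1374] frame mm [   2.4 -187.8  137.4] rpy [-1.796e+02 -3.000e-02 -8.730e+01] F [-0.4  0.9 -1. ] open 34.0 grip 0.0
shift units [0.848 0.016 0.05 ]
```

View pics/w4.png

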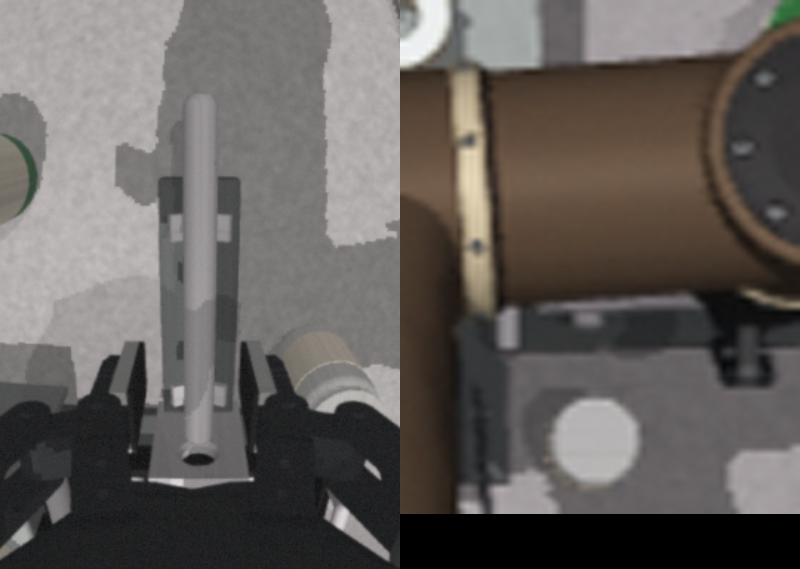

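The rod lies in both saddles, with its leading end just short of the near hole (198,456). Moving behind it with the fingers shut.

Request:
carry_out(motion=[[0.35, 0.01, 0, 0, 0, 0], [0.7, 0.016, 0, 0, 0, 0], [0.86, 0.016, 0, 0, 0, 0], [0.86, 0.016, 0.2, 0, 0, 0], [0.86, 0.016, 0.4, 0, 0, 0]], fingers=0)

```text
clock: 15.38
eef_pos: [0.5635, -0.2656, 0.0716]
eef_rot: [179.9, 0.0, -87.4]
wrist_force: [0.2, 0.4, 0.2]
opening: 0.0001
grip_force: 0.0
```

```bash
python3 -c "
import st;st.shift(st.fw(0,-.305,.058))"
```

```text
t 15.38 world [ 0.5635 -0.2656  0.0716] frame mm [  -3.2 -317.    71.6] rpy [ 1.7994e+02  2.0000e-02 -8.7420e+01] F [0.2 0.4 0.2] open 0.1 grip 0.0
shift units [-0.08  -0.021  0.091]
```

Request:
carry_out(motion=[[0, -0.01, 0.04, 0, 0, 0], [0, -0.01, 0.08, 0, 0, 0], [0, -0.01, 0.08, 0, 0, 0], [0, -0.01, 0.08, 0, 0, 0]])

```text
clock: 15.88
eef_pos: [0.5663, -0.2651, 0.062]
eef_rot: [-179.9, -0.0, -87.3]
wrist_force: [-0.5, -0.2, 0.1]
opening: -0.0001
grip_force: 0.0
```

```bash
python3 -c "
import st;st.shift(st.fw(0,-.305,.058))"
```

```text
t 15.88 world [ 0.5663 -0.2651  0.062 ] frame mm [-3.000e-01 -3.166e+02  6.200e+01] rpy [-1.7992e+02 -2.0000e-02 -8.7320e+01] F [-0.5 -0.2  0.1] open -0.1 grip 0.0
shift units [-0.077 -0.002  0.027]
```

Request:
carry_out(motion=[[0, 0, 0.027, 0, 0, 0], [-0.05, 0, 0.027, 0, 0, 0], [-0.1, 0, 0.027, 0, 0, 0], [-0.15, 0, 0.027, 0, 0, 0], [-0.2, 0, 0.027, 0, 0, 0]])

```text
clock: 16.5
eef_pos: [0.5643, -0.2345, 0.0571]
eef_rot: [-180.0, -0.0, -87.3]
wrist_force: [-0.7, -1.0, -0.1]
opening: -0.0002
grip_force: 0.4
```

Request:
carry_out(motion=[[-0.05, 0, 0, 0, 0, 0], [-0.1, 0, 0, 0, 0, 0], [-0.15, 0, 0, 0, 0, 0], [-0.2, 0, 0, 0, 0, 0], [-0.2, 0, 0, 0, 0, 0]])

```text
clock: 17.12
eef_pos: [0.5629, -0.2045, 0.057]
eef_rot: [-180.0, 0.0, -87.3]
wrist_force: [0.6, 0.2, -0.0]
opening: -0.0002
grip_force: 0.0
```

Run:
```python
import st,cv2
from workcell import vision
st.state()
c=vision.read_camera('wrist');t=vision.read_camera('scene')
a=cv2.resize(c['image'][:,130:400,::-1],(400,569))
b=cv2.resize(t['image'][150:230,225:300,::-1],(400,427),interpolation=cv2.INTER_CUBIC);b=cv2.copyMakeBorder(b,0,142,0,0,0)
cv2.imwrite('pics/w5.png',cv2.hconcat([a,b]))
```

```text
t 17.12 world [ 0.5629 -0.2045  0.057 ] frame mm [  -0.9 -255.9   57. ] rpy [-1.800e+02  1.000e-02 -8.731e+01] F [ 0.6  0.2 -0. ] open -0.2 grip 0.0
```

View pics/w5.png

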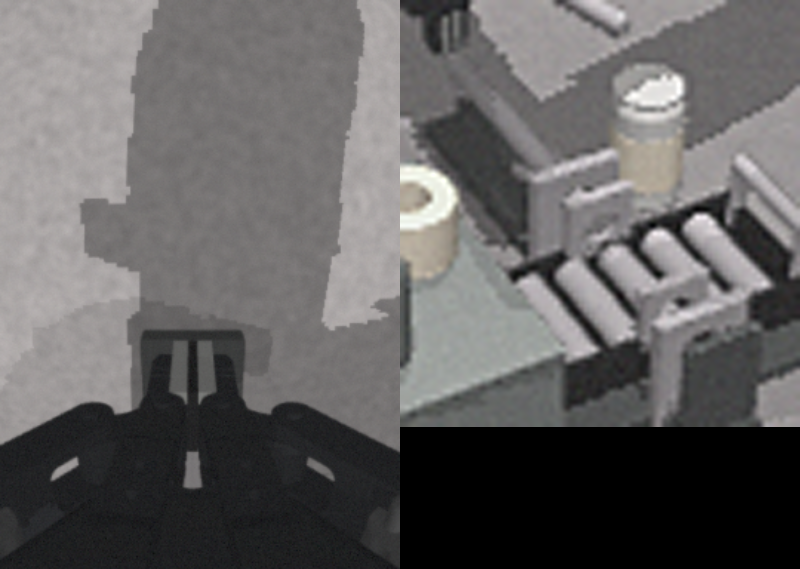

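The rod has entered the near hole and its tip is at the first lug. I'll keep pushing gently.

Request:
carry_out(motion=[[-0.06, 0, 0, 0, 0, 0], [-0.12, 0, 0, 0, 0, 0], [-0.18, 0, 0, 0, 0, 0], [-0.24, 0, 0, 0, 0, 0], [-0.28, 0, 0, 0, 0, 0]])

```text
clock: 17.85
eef_pos: [0.561, -0.1624, 0.0571]
eef_rot: [-180.0, -0.0, -87.3]
wrist_force: [-0.5, -1.3, 1.0]
opening: -0.0002
grip_force: 0.5
```

Request:
carry_out(motion=[[-0.06, 0, 0, 0, 0, 0], [-0.12, 0, 0, 0, 0, 0], [-0.18, 0, 0, 0, 0, 0], [-0.24, 0, 0, 0, 0, 0], [-0.28, 0, 0, 0, 0, 0]])

```text
clock: 18.48
eef_pos: [0.5589, -0.1205, 0.057]
eef_rot: [180.0, 0.0, -87.3]
wrist_force: [-0.5, -0.5, 0.1]
opening: -0.0001
grip_force: 0.3
```

Request:
carry_out(motion=[[-0.06, 0, 0, 0, 0, 0], [-0.12, 0, 0, 0, 0, 0], [-0.18, 0, 0, 0, 0, 0], [-0.24, 0, 0, 0, 0, 0]])

```text
clock: 18.98
eef_pos: [0.5573, -0.0846, 0.057]
eef_rot: [180.0, 0.0, -87.3]
wrist_force: [0.0, -0.7, -0.3]
opening: 0.0001
grip_force: 0.4
```

```bash
python3 -c "
import st;st.state()"
```

```text
t 18.98 world [ 0.5573 -0.0846  0.057 ] frame mm [  -0.9 -135.9   57. ] rpy [180.     0.   -87.34] F [ 0.  -0.7 -0.3] open 0.1 grip 0.4
```

Request:
carry_out(motion=[[-0.04, 0, 0, 0, 0, 0], [-0.08, 0, 0, 0, 0, 0], [-0.11, 0, 0, 0, 0, 0], [-0.12, 0, 0, 0, 0, 0]])

```text
clock: 19.48
eef_pos: [0.5566, -0.067, 0.057]
eef_rot: [-180.0, 0.0, -87.3]
wrist_force: [0.2, -0.2, -0.3]
opening: -0.0001
grip_force: 0.3
```

Request:
carry_out(motion=[[-0.01, 0, 0, 0, 0, 0], [-0.02, 0, 0, 0, 0, 0], [-0.027, 0, 0, 0, 0, 0], [-0.027, 0, 0, 0, 0, 0]])

```text
clock: 19.98
eef_pos: [0.5561, -0.0639, 0.057]
eef_rot: [180.0, -0.0, -87.3]
wrist_force: [-0.2, -5.1, -0.3]
opening: -0.0001
grip_force: 2.5
```

```bash
python3 -c "
import st;st.state()"
```

```text
t 19.98 world [ 0.5561 -0.0639  0.057 ] frame mm [  -1.1 -115.2   57. ] rpy [ 1.7997e+02 -5.0000e-02 -8.7340e+01] F [-0.2 -5.1 -0.3] open -0.1 grip 2.5
```

Request:
carry_out(motion=[[-0.01, 0, 0, 0, 0, 0], [-0.02, 0, 0, 0, 0, 0], [-0.02, 0, 0, 0, 0, 0]])

```text
clock: 20.35
eef_pos: [0.5553, -0.0635, 0.0571]
eef_rot: [179.9, -0.2, -87.3]
wrist_force: [2.0, -19.6, 0.2]
opening: 0.0001
grip_force: 9.9
```

Request:
carry_out(motion=[[0.02, 0, 0, 0, 0, 0], [0.15, 0, 0, 0, 0, 0], [0.2, 0, -0.3, 0, 0, 0], [0.4, 0, -0.6, 0, 0, 0], [0.6, 0, -1, 0, 0, 0]])

```text
clock: 20.98
eef_pos: [0.5596, -0.1492, 0.2038]
eef_rot: [179.9, 0.0, -87.3]
wrist_force: [2.3, -0.7, -0.5]
opening: -0.0001
grip_force: 0.0
```

Request:
carry_out(motion=[[0.4, 0, 0, 0, 0, 0], [0.8, 0, 0, 0, 0, 0], [1, 0, 0, 0, 0, 0], [1, 0, 0, 0, 0, 0], [1, 0, 0, 0, 0, 0]])

```text
clock: 21.6
eef_pos: [0.567, -0.2979, 0.2026]
eef_rot: [180.0, 0.0, -87.4]
wrist_force: [-0.7, 0.0, 0.6]
opening: 0.0002
grip_force: 0.0
```

Run:
```python
import st,cv2
from workcell import vision
st.state()
c=vision.read_camera('top');t=vision.read_camera('scene')
a=cv2.resize(c['image'][150:240,200:300,::-1],(400,360),interpolation=cv2.INTER_CUBIC)
b=cv2.resize(t['image'][155:235,225:315,::-1],(400,360),interpolation=cv2.INTER_CUBIC)
cv2.imwrite('pics/w6.png',cv2.hconcat([a,b]))
```

```text
t 21.6 world [ 0.567  -0.2979  0.2026] frame mm [  -1.2 -349.5  202.6] rpy [ 1.7998e+02  2.0000e-02 -8.7370e+01] F [-0.7  0.   0.6] open 0.2 grip 0.0
```

View pics/w6.png

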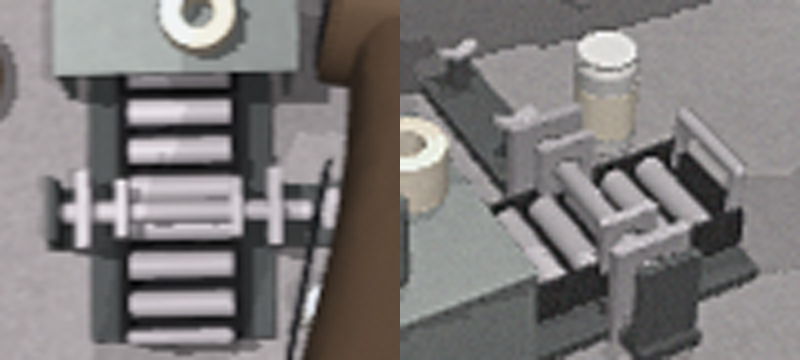

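The rod passes through both cheeks and both lugs. In the left panel its tip reaches (65,212) next to the end plate, and about 25 mm still stands out at (300,210). Handing in.

```bash
python3 -c "
from workcell import ctrl;print(ctrl.sign_off())"
```

```text
the job is handed in; nothing more can be done
None
```

The tray is out at its stop, the long rod is through all four holes against the end plate, and the job was handed in at about 22 s; I saw no bystander disturbed, but no verdict came back.

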